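# Trace a bracket seam with a spring-tipped stylus

## Robot

A 7-joint arm with a two-finger parallel gripper is mounted at the origin on the work surface. World frame = base frame: x ahead of the robot, y to its left, z up, the work surface at z = 0. Lengths are in m, angles in rad, forces in N, time in s.
With the tool pointing down it reaches from about 0.425 to 0.875 m from the base axis. Payload 4.7 kg.
Tool frame: the origin (TCP) lies midway between the tips of the shut fingers; the grasp point (between the pads) lies 19 mm behind it; z points along the fingers, y is the direction in which the jaws open and shut (so a half turn about z gives the same grasp; the last joint's range is limited). The gripper opens to 87 mm and grips with 3 to 60 N. Pads are 19 mm wide; open, the fingers measure 117 mm over their backs; the gripper's body (75 mm by 190 mm) begins 51 mm behind the grasp point.
Start: joints at [1.244, 0.321, -0.07, 1.45, 0.023, 1.371, -0.057], TCP at [0.217, -0.613, 0.223] pointing down, gripper open.
Joint ranges: [-2.86, 2.86], [-0.3, 2.09], [-1.38, 1.24], [0.06, 2.45], [-1.56, 4.7], [0.09, 2.05], [-2.69, 2.69]. Speed limits (rad/s): [2.57, 2.57, 3.14, 3.14, 3.14, 3.14, 3.14].

## Interface

Orientations are given as a rotation vector (axis times angle).
In Python, from bench import monitor, eyes, order gives the robot as it stands. The module is installed in compiled form; this text tells all that it offers.
- The arm moves only by the shell command python3 -m pendant 'ROWS' [FORCE]. ROWS is JSON, a list of rows, each a list of 3 entries, a list of its own where there are three numbers: the turn, a rotation vector about the tool's x, y, z in degrees, then the shift along the tool's x, y, z in m, then the gripper command: -1 is fully open, 1 is shut, values between are in proportion. In form: [[[rx, ry, rz], [tx, ty, tz], hand], ...]. A call has 1 to 8 rows; each row shifts and turns the commanded pose from where the row before left it, along the tool's axes as they then stand; what a row does not reach is not made up. A row lasts 1/8 s, in which the tool goes at most 62.5 mm and 10.7 degrees, less where a joint would pass 70% of its speed; a pose out of reach is approached as far as the arm can. A call is refused whole if a number of a shift passes 0.0625 or a number of a turn 10.7, either way. A call with a gripper value outside its range is refused whole. The fingers move at their own pace and stop on an object; FORCE is the grip in N (left out, the last holds). Time passes only in rows, so rows that do not move let the fingers close. It gives the time, the measured TCP pose, the force and the opening at its end, in the units of the state.
- monitor.get_state(): the state, without advancing time (a new reading comes with each control period).
- eyes.get_image(name): name is "scene" or "top" or "wrist"; returns a dict with "color" (384x512x3 uint8, red, green, blue), "range_z" (384x512 float32, m along the optical axis (not along the pixel's ray), 0 where there is no reading), "fx", "fy", "cx", "cy" (pixels), "world_to_cam" (4x4, takes a point from world to camera coordinates). Camera axes: x right, y up, looking along -z (the intrinsics and any distortion apply to the point x, -y, -z); pixel columns grow to the right and rows downward; lengths in m; the calibration is good to about 2 mm. A picture is of the moment at which its call begins.
- order.close_job(): hands the job in, once; it reports no verdict.
The state is a dict: "time": time; "joint_positions": joint angles; "qd": joint speeds; "joint_torque": joint torques, N m; "position": TCP position; "tool_rot": TCP orientation; "ft_force": force on the tool from outside, world axes, zero at the start; "torque": the same for the moment, N m; "grip_width": opening from 0.0 (shut) to 1.0 (fully open).
Only numpy, scipy, OpenCV 4.12 (cv2) and the standard library are available. Lean on these libraries where they do the work, as an engineer would, in place of code of your own. Each camera call takes 0.05 s, during which the arm holds its last target.

## Task

Take the spring-tipped ball stylus from its forked rest and check the seam in the inner corner of the steel bracket: lean the stylus in under the rail, press the ball lightly into the corner about 1 cm from the end of the seam farther from the robot, and draw it slowly (no faster than about 6 cm per second) along the seam towards the robot, always touching with the tip partly sprung in and never bottomed out, until about 1 cm from the near end. Then hang the stylus back upright in its rest by the collar and let go. Leave the other things on the bench where they are.

Things in the scene. Friction and masses are not known exactly. Their poses are not given: they have to be found in the camera images.
- seam (a point): Middle of the seam, the inner corner line where the upright wall of a fixed steel angle bracket meets its base plate (the thin dark bead is only seen, not felt). It runs along this frame's y, level, 150 mm long (y -75 mm far end, +75 mm end near the robot), 10 mm above the bench; x points level into the wall, z up. Rightly seated, the ball's centre is 6 mm from the wall and 6 mm above the plate; up to 14 mm each way counts.
- bracket: The bracket, fixed. Origin on the bench 10 mm below seam, same axes. Base plate 10 mm thick, reaching 110 mm from the wall on the open (-x) side, which faces roughly to the robot's right (world -y); the seam runs roughly away from the robot. Wall 10 mm thick, its top 130 mm above the bench.
- rail (a point): Middle of the bracket's dark round rail, axes as the bracket's: 16 mm diameter, 156 mm long along y, 36 mm in front of the wall, 122 mm above the bench, on two round 12 mm arms from the wall at y = -68 and +68 mm. It and the wall force the stylus to lean 28 to 50 degrees from vertical, square to the seam, grip end away from the wall, passing below the rail; 40 is comfortable.
- rest: Fixed dark grey metal stylus rest: base 100 x 90 x 12 mm, post 60 mm wide at x 34 to 52 mm, 120 mm high, and a fork of two level tines pointing to -x (x -30 to +34 mm, each 16 mm wide, 10 mm thick, top at 120 mm) with a slot 22 mm wide between, open at -x. Origin on the bench under the hanging stylus; z up. It stands left or right of the bracket.
- rest_seat (a point): Point at the top of the rest's tines (120 mm above the bench), mid-slot, where the centre of the stylus collar's underside belongs; axes as the rest's.
- stylus: Stylus, 170 mm, 0.13 kg, hanging upright in the fork. Origin at the centre of its collar's underside, z along its axis to the grip end. Collar: disc 40 mm diameter, z 0 to 6 mm. Grip: black bar 22 x 22 mm, flats square to x and y, z 6 to 76 mm; hold it near z = 46 mm. Below: 12 mm diameter barrel to z = -62 mm, then a 6 mm pin with a 12 mm steel ball, centre at z = -88 mm when free.
- plunger (a joint): How far the stylus's spring tip (pin and ball) is pushed into the barrel along the axis, m: 0 free, 0.015 bottomed out. The spring needs 0.8 N to start and 3.8 N at full travel. About 0.005 to 0.008 is right while tracing.
- ball (a point): Centre of the stylus's 12 mm ball; moves with the plunger.
- vblock: Bystander: dark steel V-block 70 x 46 x 46 mm; origin under its centre.
- torch: Bystander: red and black hand torch 170 mm long, 72 mm across its head, lying, 88 mm high; origin on the bench below its middle.
- ring_gauge: Bystander: steel ring 70 mm outer, 40 mm inner diameter, 22 mm high; origin under its centre.
- caliper: Bystander: steel sliding caliper 200 mm long lying flat, 11 mm high; origin under its beam's middle.
- cleaner: Bystander: closed white bottle 56 mm diameter, 150 mm high; origin under its centre.
- wrench: Bystander: steel wrench 160 mm long lying flat; origin under its middle.
There are look-alikes about, which are no part of the job. Leave any turquoise look-alike of the bracket alone. What is shaped like the stylus but pink is not meant.

How it is judged:
On the way, in this order (a step that is already met when the one before it is completed fails the run):
1. ball sprung in against the seam, 54 mm before the middle (drawn towards the robot; within 8.5 mm along, and within 14 mm of wall and plate) (x of ball in the frame of seam between -0.014 and 0 m and z of ball in the frame of seam between 0 and 0.014 m and value of joint plunger above 0.0005 m and y of ball in the frame of seam between -0.0625 and -0.0455 m), for 0.05 s.
2. ball sprung in against the seam, 36 mm before the middle (drawn towards the robot; within 8.5 mm along, and within 14 mm of wall and plate) (x of ball in the frame of seam between -0.014 and 0 m and z of ball in the frame of seam between 0 and 0.014 m and value of joint plunger above 0.0005 m and y of ball in the frame of seam between -0.0445 and -0.0275 m), for 0.05 s.
3. ball sprung in against the seam, 18 mm before the middle (drawn towards the robot; within 8.5 mm along, and within 14 mm of wall and plate) (x of ball in the frame of seam between -0.014 and 0 m and z of ball in the frame of seam between 0 and 0.014 m and value of joint plunger above 0.0005 m and y of ball in the frame of seam between -0.0265 and -0.0095 m), for 0.05 s.
4. ball sprung in against the seam, at the middle (drawn towards the robot; within 8.5 mm along, and within 14 mm of wall and plate) (x of ball in the frame of seam between -0.014 and 0 m and z of ball in the frame of seam between 0 and 0.014 m and value of joint plunger above 0.0005 m and y of ball in the frame of seam between -0.0085 and 0.0085 m), for 0.05 s.
5. ball sprung in against the seam, 18 mm past the middle (drawn towards the robot; within 8.5 mm along, and within 14 mm of wall and plate) (x of ball in the frame of seam between -0.014 and 0 m and z of ball in the frame of seam between 0 and 0.014 m and value of joint plunger above 0.0005 m and y of ball in the frame of seam between 0.0095 and 0.0265 m), for 0.05 s.
6. ball sprung in against the seam, 36 mm past the middle (drawn towards the robot; within 8.5 mm along, and within 14 mm of wall and plate) (x of ball in the frame of seam between -0.014 and 0 m and z of ball in the frame of seam between 0 and 0.014 m and value of joint plunger above 0.0005 m and y of ball in the frame of seam between 0.0275 and 0.0445 m), for 0.05 s.
7. ball sprung in against the seam, 54 mm past the middle (drawn towards the robot; within 8.5 mm along, and within 14 mm of wall and plate) (x of ball in the frame of seam between -0.014 and 0 m and z of ball in the frame of seam between 0 and 0.014 m and value of joint plunger above 0.0005 m and y of ball in the frame of seam between 0.0455 and 0.0625 m), for 0.05 s.
At the end, for the whole second after the job is handed in: The stylus hangs upright (within 7 degrees) and still in the rest's fork, collar resting on the tines (within 4 mm in height), its axis within 18 mm of the seat point, released; each bystander within 25 mm of where it began (horizontal distance between stylus and rest_seat below 0.018 m and z of stylus in the frame of rest_seat between -0.004 and 0.004 m and angle between stylus's own z axis and vertical below 0.12 rad and linear speed of stylus below 0.02 m/s and contact force between the fingers and stylus below 0.1 N and distance of each of vblock, torch, ring_gauge, caliper, cleaner, wrench from where it was at the start of the episode below 0.025 m); the robot touches nothing.
It fails at once if the spring tip is bottomed out (pushed in more than 14.5 mm) (value of joint plunger above 0.0145 m).
It fails at once if the stylus moves faster than 80 mm/s while its ball is pressed in the middle 80 mm of the seam (x of ball in the frame of seam between -0.014 and 0 m and z of ball in the frame of seam between 0 and 0.014 m and value of joint plunger above 0.0005 m and y of ball in the frame of seam between -0.04 and 0.04 m and linear speed of stylus above 0.08 m/s).
It fails at once if a bystander (V-block, torch, ring, caliper, bottle or wrench) is pushed more than 25 mm from its place (distance of any of vblock, torch, ring_gauge, caliper, cleaner, wrench from where it was at the start of the episode above 0.025 m).
It also fails if it takes over 62 s, if anything falls off the work surface, if the arm or the gripper's body presses on something with over 40 N, if the wrist force passes 120 N, or if a joint passes its speed limit or range.

## Working session

There is one attempt and no reset: what is moved stays moved. The work goes in short steps, Python scripts to look and compute and a shell command to move; the robot and the scene stay as the last step left them, time stands still between calls to the robot, and variables do not carry over. Pictures are saved under pics/ and viewed, and the job is handed in when it is done.

```bash
mkdir -p pics; python3 - <<'E'
from bench import monitor, eyes
import cv2,numpy as np
s=monitor.get_state()
for k,v in s.items(): print(k,np.round(v,4))
for n in ["scene","top","wrist"]:
    d=eyes.get_image(n); cv2.imwrite(f"pics/{n}0.png",cv2.cvtColor(d["color"],cv2.COLOR_RGB2BGR)); np.savez(f"{n}0.npz",**d)
    print(n,d["fx"],d["fy"],d["cx"],d["cy"],np.round(d["world_to_cam"],3).tolist(),[k for k in d])
E
```

```text
time 0.0
joint_positions [ 1.2441  0.3218 -0.0701  1.4517  0.0226  1.3708 -0.0569]
qd [ 0.      0.0001  0.0002 -0.0004 -0.0027 -0.0017  0.0005]
joint_torque [ 0.00000e+00 -4.91288e+01 -4.03900e-01 -3.12528e+01 -6.39000e-02
  4.38000e-02  2.00000e-04]
position [ 0.217  -0.6121  0.2214]
tool_rot [-3.0942e+00 -5.3250e-01  7.0000e-04]
ft_force [-0.7469  0.1612 -0.3476]
torque [-0.032   0.0257  0.0325]
grip_width 1.0046
scene 494.62698772986715 494.62698772986715 255.3991129097868 192.36572337423368 [[0.328, 0.945, 0.01, -0.185], [-0.676, 0.227, 0.701, 0.308], [0.66, -0.236, 0.714, -1.961], [0.0, 0.0, 0.0, 1.0]] ['color', 'range_z', 'fx', 'fy', 'cx', 'cy', 'world_to_cam']
top 433.7126749971446 433.7126749971446 259.66693345661173 195.8252064065588 [[0.022, -1.0, 0.013, 0.002], [0.992, 0.023, 0.121, -0.541], [-0.121, 0.011, 0.993, -1.143], [0.0, 0.0, 0.0, 1.0]] ['color', 'range_z', 'fx', 'fy', 'cx', 'cy', 'world_to_cam']
wrist 314.0376784464173 314.0376784464173 253.21503340251888 189.6576077002696 [[0.334, -0.942, -0.002, -0.649], [0.912, 0.324, -0.25, 0.031], [0.236, 0.082, 0.968, -0.39], [0.0, 0.0, 0.0, 1.0]] ['color', 'range_z', 'fx', 'fy', 'cx', 'cy', 'world_to_cam']
```

View pics/scene0.png

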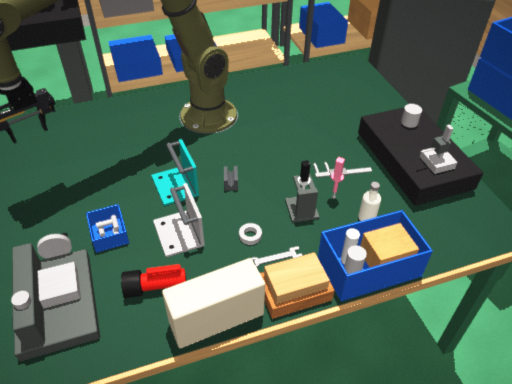

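View pics/top0.png

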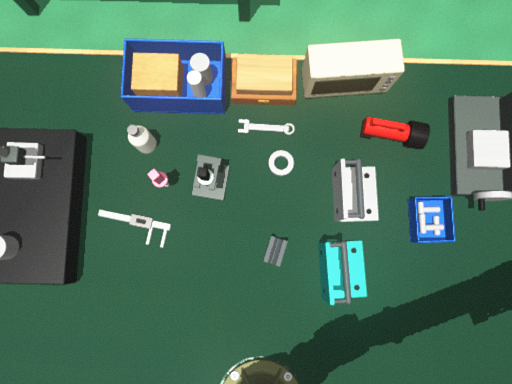

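View pics/wrist0.png

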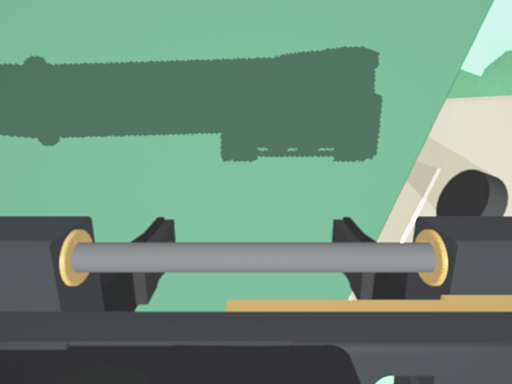

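```bash
cat > h.py <<'E'
import numpy as np,cv2
from scipy.spatial.transform import Rotation as R
def cloud(d):
    z=d["range_z"];v,u=np.mgrid[0:384,0:512]
    x=(u-d["cx"])/d["fx"]*z; y=-(v-d["cy"])/d["fy"]*z
    P=np.stack([x,y,-z],-1); M=np.linalg.inv(d["world_to_cam"])
    return P@M[:3,:3].T+M[:3,3]
def proj(d,p):
    q=d["world_to_cam"][:3,:3]@np.array(p)+d["world_to_cam"][:3,3]
    return d["cx"]+d["fx"]*q[0]/-q[2], d["cy"]+d["fy"]*-q[1]/-q[2]
E
python3 - <<'E'
from h import *
T=dict(np.load("top0.npz"));S=dict(np.load("scene0.npz"))
W=cloud(T);Ws=cloud(S)
print("bench",np.round(W[330,330],3),np.round(Ws[200,150],3), np.round(W[250,220],3))
C=lambda p:cv2.cvtColor(p,cv2.COLOR_RGB2BGR)
a=cv2.resize(C(T["color"][140:310,130:400]),None,fx=2.9,fy=2.9,interpolation=cv2.INTER_CUBIC);cv2.imwrite("pics/c1.png",a)
a=cv2.resize(C(S["color"][135:265,140:360]),None,fx=3.6,fy=3.6,interpolation=cv2.INTER_CUBIC);cv2.imwrite("pics/c2.png",a)
# height map prints
for nm,(r,c) in {"rest":((150,205),(185,235)),"br":((150,230),(325,385))}.items():
    print(nm)
    for v in range(r[0],r[1],4 if nm=="rest" else 5): print(v,(W[v,c[0]:c[1]:3,2]*1000).astype(int))
E
```

```text
bench [ 0.185 -0.184 -0.001] [ 0.386 -0.307 -0.003] [ 0.393  0.119 -0.001]
rest
150 [ 0  0  0 -1 -1  1  0 -1  0 -3  2  1 -1  2  1 -3  1]
154 [ 3  1 -4 -1  0 -2  1  0  0  1 -3 -1  0  3 -1  0 -6]
158 [   1    0    1 1200  117  119  121  118  117  123  120  119    5   -1
   -3   -1    0]
162 [  0   3   0   0 119 118 120 120 121 119 121 118  92   0   0  -1   1]
166 [  0   0   1  -2 117 122 111  67  70 117 121 118  73   9   9  -2   0]
170 [ -2  -2  -1   0 196 198 194 191 124 120 119  30  42  10   5   1   1]
174 [ -3   2   0   0 195 196 193 188 136 127 119   9  12  10  14   1   0]
178 [  1  -1   0 120 117 156 160 164 124 127 120  16  12  10   5  -2  -1]
182 [ -6  -1   0 121 120 123 125 120 124 119 114   6  11  12  -3  -2   1]
186 [   0   -1    1  111  119    9   10   13  121  117   14   11   12    9
 1200    0   -5]
190 [ 2 -3 -1  8 10 12  6 11 10 12 12  9 11 11 -1  0  0]
194 [   0    1    1   11   12    7   13   11   11   12 1200   14   13    8
    0   -4    0]
198 [ 0  1 -2  0 -2 -1 -7  0 -6  6 11 11 12  0  4  1  0]
202 [ 1  0  0 -2  0 -3  0  0  0 -2 -3 -3 -1 -1  0 -1 -1]
br
150 [ 1  2 -
[... 595 characters left out ...]
   8  10 131 125   6   7  12   9   0
   0   0]
190 [  0  -1   3  25  70 105 132   8  11   9  13 130 128   7  11   6   9   2
   1   5]
195 [ -1   0   5  24  61 101 131 129   8  11  11 127 130   9   9  12   9   9
   0  -1]
200 [ -1  -1  -4  20  59 100 128 131   9   9   9 124 129  11   5   9   4   9
   4  -2]
205 [  0   0   0  14  57  95 127 130   9   9  12 125 130  11  14  11  14   9
  -2   5]
210 [ -3   0   0  11  56  92 133 132   5   8  10 124 125   9   6  14   8  13
  -1   2]
215 [  0   0  -2   6  47  92 128 131 126 128 123 125 129 126  13   7  12  10
   2  -1]
220 [-7  0  1  4 36  3  6 10  8 10  9  9  8  0  3  0  0  0  0  0]
225 [-2  1 -1 -1 -1 -1  2  1  2 -3 -1  0  1 -2  0 -2  0  0  0 -4]
```

View pics/c1.png

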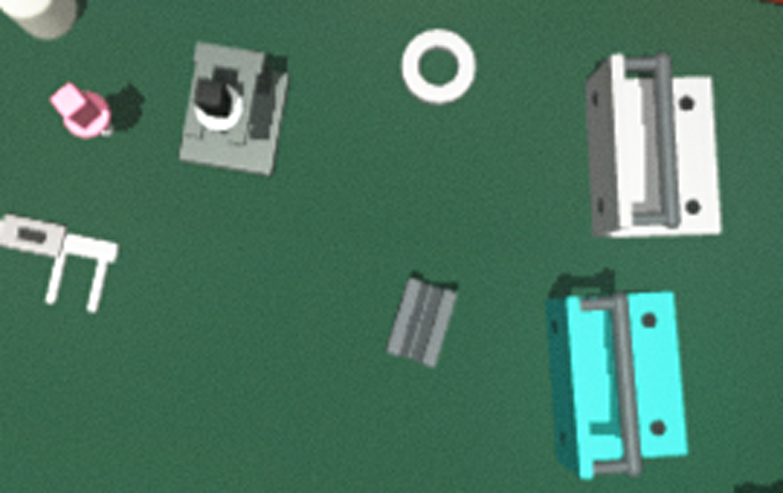

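View pics/c2.png

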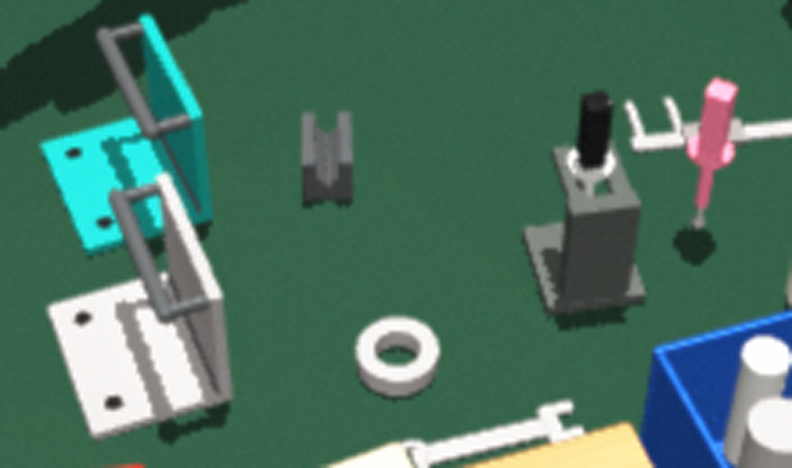

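```bash
python3 - <<'E'
from h import *
T=dict(np.load("top0.npz"));S=dict(np.load("scene0.npz"))
def rect(P):
    r=cv2.minAreaRect((P[:,:2]*1000).astype(np.float32)); return np.round(r[0],1),np.round(r[1],1),round(r[2],2)
for nm,D in (("top",T),("scene",S)):
    W=cloud(D).reshape(-1,3); W=W[(D["range_z"]>0.3).ravel()]
    def box(x0,x1,y0,y1,z0,z1): 
        m=(W[:,0]>x0)&(W[:,0]<x1)&(W[:,1]>y0)&(W[:,1]<y1)&(W[:,2]>z0)&(W[:,2]<z1); return W[m]
    if nm=="top":
        r=box(.4,.75,.03,.2,.113,.127); 
        print("rest top",len(r),rect(r),r[:,:2].min(0),r[:,:2].max(0), np.median(r[:,2]))
        r=box(.4,.75,.03,.2,.007,.018);print("rest base",len(r),rect(r))
    g=box(.4,.75,.02,.2,.14,.188); print("grip sides",len(g),g.mean(0))
    g=box(.4,.75,.02,.2,.188,.205); print("grip top",len(g),g.mean(0),rect(g) if len(g) else 0)
    b=box(.46,.72,-.45,-.15,.117,.136); print("br top",len(b),rect(b))
    p=box(.46,.72,-.45,-.15,.006,.015); print("plate",len(p),rect(p), np.median(p[:,2]))
    # bbox around
    print(b.min(0),b.max(0),p.min(0),p.max(0))
E
```

```text
rest top 478 (array([589.3, 151.9]), array([59.6, 82.4]), 81.4) [0.54467728 0.1175549 ] [0.63227078 0.18366468] 0.11970708299215804
rest base 583 (array([635.7, 117.4]), array([139.3, 247. ]), 81.38)
grip sides 46 [0.5702384  0.14900301 0.16552365]
grip top 89 [0.5757199  0.15337084 0.19471491] (array([575.6, 153.6]), array([22.1, 21.5]), 1.49)
br top 786 (array([ 555.2, -216.5]), array([152.8,  55.5]), 2.92)
plate 1290 (array([ 594.7, -303.3]), array([307.8, 243.5]), 83.93) 0.009646962263238135
[ 0.47957892 -0.24616104  0.11700522] [ 0.63222405 -0.1853809   0.13459603] [ 0.46165223 -0.44953636  0.00602312] [ 0.71978047 -0.15591236  0.01499749]
grip sides 102 [0.5852492  0.14848554 0.16486494]
grip top 48 [0.58105489 0.15065871 0.19463588] (array([580. , 151.7]), array([21. , 25.1]), 78.74)
br top 461 (array([ 559.5, -217.6]), array([152.7,  54.3]), 3.32)
plate 1335 (array([ 589.8, -302.1]), array([296.7, 257.2]), 89.26) 0.010170802569553272
[ 0.48292903 -0.24809414  0.11711287] [ 0.63697098 -0.18717716  0.13573641] [ 0.46001245 -0.4499129   0.00600525] [ 0.71910563 -0.15518961  0.01496463]
```

Candidates for the stylus are the black-gripped one in the grey fork (top view 207,175; scene 305,170) and the pink look-alike (top 158,178). For the bracket they are the steel one (top 356,190) and the turquoise one (top 345,272). I choose the black stylus and the steel bracket, and the close crops confirm both. Measured positions:

| Item | Position (m) | Orientation |
|---|---|---|
| Seat | ≈ (0.578, 0.153) | yaw −8.6° |
| Seam middle | ≈ (0.556, −0.200) | seam 3.1° from world x |

First I turn the jaws onto the rest's x.

```bash
cat >> h.py <<'E'
def delta(pos,Rm):
    """tool-axis shift and turn from measured pose to target"""
    from bench import monitor
    s=monitor.get_state();R0=R.from_rotvec(s["tool_rot"]);p=np.array(s["position"])
    print("t",round(s["time"],2),"pos",np.round(p,4),"F",np.round(s["ft_force"],2),"w",round(s["grip_width"],3),"q",np.round(s["joint_positions"],2))
    t=R0.inv().apply(np.array(pos)-p); r=(R0.inv()*Rm).as_rotvec(degrees=True)
    print("shift",np.round(t,4),"turn",np.round(r,2)); return t,r
def toolR(yaw,tilt=0):
    """tool y at world yaw (deg), z down, then tilt about tool y"""
    y=np.array([np.cos(np.radians(yaw)),np.sin(np.radians(yaw)),0]);z=np.array([0,0,-1.]);x=np.cross(y,z)
    return R.from_matrix(np.stack([x,y,z],1))*R.from_euler('y',tilt,degrees=True)
E
python3 -m pendant '[[[0,0,-10.2],[0,0,-0.005],-1],[[0,0,-10.2],[0,0,-0.005],-1],[[0,0,-10.2],[0,0,-0.005],-1],[[0,0,-10.2],[0,0,-0.005],-1],[[0,0,-10.2],[0,0,-0.005],-1],[[0,0,-10.2],[0,0,-0.005],-1]]'
python3 -c "
from h import *
delta([.5785,.153,.25],toolR(-8.6))"
```

```text
time: 0.9
position: [0.2171, -0.6124, 0.2522]
tool_rot: [-2.387, -2.041, -0.0]
ft_force: [0.1, -0.5, 0.7]
grip_width: 0.998
t 0.9 pos [ 0.2171 -0.6124  0.2522] F [ 0.11 -0.52  0.67] w 0.998 q [ 1.35  0.32 -0.21  1.4   0.07  1.43  0.99]
shift [0.8123 0.2381 0.0027] turn [-0.03 -0.04 -0.34]
```

```bash
python3 -m pendant '[[[0,0,0],[0.058,0.017,0],-1],[[0,0,0],[0.058,0.017,0],-1],[[0,0,0],[0.058,0.017,0],-1],[[0,0,0],[0.058,0.017,0],-1],[[0,0,0],[0.058,0.017,0],-1],[[0,0,0],[0.058,0.017,0],-1],[[0,0,0],[0.058,0.017,0],-1]]'
python3 -m pendant '[[[0,0,0],[0.058,0.017,0],-1],[[0,0,0],[0.058,0.017,0],-1],[[0,0,0],[0.058,0.017,0],-1],[[0,0,0],[0.058,0.017,0],-1],[[0,0,0],[0.058,0.017,0],-1],[[0,0,0],[0.0,0.0,0],-1]]'
python3 -c "
from h import *
from bench import eyes
delta([.5785,.153,.25],toolR(-8.6))
d=eyes.get_image('wrist');np.savez('w1.npz',**d);cv2.imwrite('pics/w1.png',d['color'][:,:,::-1])
W=cloud(d).reshape(-1,3)
m=(abs(W[:,0]-.578)<.04)&(abs(W[:,1]-.153)<.04)&(W[:,2]>.188)&(W[:,2]<.203);print(m.sum(),W[m].mean(0),cv2.minAreaRect((W[m][:,:2]*1000).astype('f')))
"
```

```text
time: 1.78
position: [0.4005, -0.2292, 0.2525]
tool_rot: [2.394, 2.034, -0.001]
ft_force: [1.0, 0.0, 0.1]
grip_width: 0.997
time: 2.52
position: [0.531, 0.0476, 0.2524]
tool_rot: [-2.381, -2.044, -0.004]
ft_force: [-0.3, -1.2, -0.1]
grip_width: 1.002
t 2.52 pos [0.531  0.0476 0.2524] F [-0.27 -1.22 -0.14] w 1.002 q [ 0.69  0.13 -0.89  1.67  0.1   1.39 -0.36]
shift [0.1113 0.0309 0.0028] turn [-0.04 -0.22 -0.12]
1316 [0.57685401 0.15320332 0.1961407 ] ((577.2219848632812, 153.6892852783203), (22.38092041015625, 21.85194969177246), 83.51423645019531)
```

View pics/w1.png

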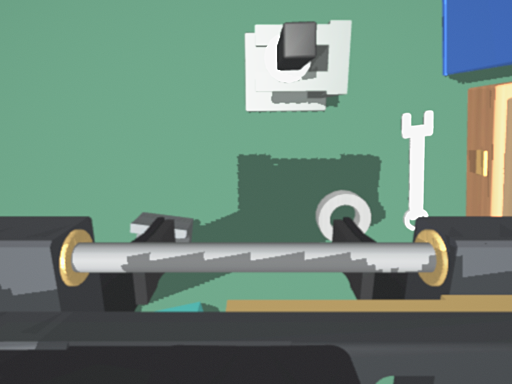

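The wrist view shows the black grip's top at pixel (299,40), measured at (0.577, 0.1535, 0.196) and 22 mm square. That agrees with the other views.

```bash
python3 -m pendant '[[[0,0,0],[0.056,0.015,0],-1],[[0,0,0],[0.056,0.015,0],-1],[[0,0,0],[0,0,0],-1],[[0,0,0],[0,0,0],-1]]'
python3 -c "
from h import *
delta([.5775,.1535,.147],toolR(-8))"
```

```text
time: 3.08
position: [0.5783, 0.1452, 0.2519]
tool_rot: [2.395, 2.032, -0.003]
ft_force: [-0.2, 0.4, 0.6]
grip_width: 0.999
t 3.08 pos [0.5783 0.1452 0.2519] F [-0.21  0.41  0.56] w 0.999 q [ 0.46  0.32 -0.93  1.52  0.26  1.43 -0.64]
shift [ 0.0082 -0.002   0.1049] turn [-0.04  0.11 -1.36]
```

```bash
python3 -m pendant '[[[0,0,-1],[0.008,-0.002,0],-1],[[0,0,0],[0,0,0.035],-1],[[0,0,0],[0,0,0],-1]]'
python3 -c "
from h import *
delta([.5775,.1535,.147],toolR(-8))"
```

```text
time: 3.45
position: [0.5762, 0.1531, 0.2156]
tool_rot: [-2.377, -2.053, 0.007]
ft_force: [-0.0, -0.9, -0.3]
grip_width: 1.001
t 3.45 pos [0.5762 0.1531 0.2156] F [-0.   -0.93 -0.26] w 1.001 q [ 0.45  0.34 -0.93  1.57  0.28  1.37 -0.66]
shift [0.0008 0.0015 0.0686] turn [-0.2   0.17 -0.36]
```

```bash
python3 -m pendant '[[[0,0,0],[0.0008,0.0015,0.035],-1],[[0,0,0],[0,0,0.0335],-1],[[0,0,0],[0,0,0],-1],[[0,0,0],[0,0,0],1],[[0,0,0],[0,0,0],1],[[0,0,0],[0,0,0],1],[[0,0,0],[0,0,0],1],[[0,0,0],[0,0,0],1]]' 30
python3 -c "
from h import *
delta([.5775,.1535,.147],toolR(-8))"
```

```text
time: 4.45
position: [0.5793, 0.1559, 0.1491]
tool_rot: [2.376, 2.055, 0.0]
ft_force: [0.9, 0.9, 0.2]
grip_width: 0.516
t 4.45 pos [0.5793 0.1559 0.1491] F [0.88 0.86 0.18] w 0.516 q [ 0.43  0.4  -0.91  1.65  0.33  1.25 -0.69]
shift [-0.0026 -0.0015  0.0021] turn [ 0.01  0.   -0.27]
```

```bash
python3 -m pendant '[[[0,0,0],[0,0,0],1],[[0,0,0],[0,0,0],1],[[0,0,0],[0,0,0],1],[[0,0,0],[0,0,0],1],[[0,0,0],[0,0,0],1],[[0,0,0],[0,0,0],1]]' 40
python3 -c "
from h import *
delta([.5775,.1535,.147],toolR(-8))"
```

```text
time: 5.2
position: [0.5792, 0.1559, 0.1489]
tool_rot: [-2.376, -2.055, 0.0]
ft_force: [-0.4, 0.3, -0.8]
grip_width: 0.25
t 5.2 pos [0.5792 0.1559 0.1489] F [-0.43  0.27 -0.81] w 0.25 q [ 0.43  0.4  -0.91  1.65  0.33  1.25 -0.69]
shift [-0.0026 -0.0014  0.0019] turn [-0.01  0.   -0.27]
```

```bash
python3 -m pendant '[[[0,0,0],[0,0,-0.02],1],[[0,0,0],[0,0,-0.04],1],[[0,0,0],[0,0,-0.04],1],[[0,0,0],[0,0,-0.04],1],[[0,0,0],[0,0,-0.02],1],[[0,0,0],[0,0,0],1]]' 
python3 -c "
from h import *
from bench import eyes
d=dict(np.load('w1.npz'));M=np.linalg.inv(d['world_to_cam']);print('cam in tool',toolR(-8.5).inv().apply(M[:3,3]-[.531,.0476,.2524]))
S=.5565,-.2
def pt(xs,ys,zs,c=np.radians(3.1)): return np.array([S[0]-np.sin(c)*xs-np.cos(c)*ys,S[1]+np.cos(c)*xs-np.sin(c)*ys,zs+.01])
Rt=toolR(3.1,40)
for a in (.15,.02,0): print(a,pt(-.006,-.065,.006)-Rt.apply([0,0,.117+a]))
delta(pt(-.006,-.065,.006)-Rt.apply([0,0,.267]),Rt)
for n in ('scene','wrist'):
  d=eyes.get_image(n);np.savez(n+'2.npz',**d);cv2.imwrite('pics/%s2.png'%n,d['color'][:,:,::-1])
"
```

```text
time: 5.95
position: [0.5802, 0.1566, 0.3118]
tool_rot: [2.374, 2.054, 0.006]
ft_force: [1.2, -0.3, -1.8]
grip_width: 0.252
cam in tool [ 6.81115590e-02  1.42443255e-04 -1.63047825e-01]
0.15 [ 0.63101059 -0.37384925  0.22053387]
0.02 [ 0.62649164 -0.29040914  0.12094809]
0 [ 0.62579642 -0.2775722   0.1056272 ]
t 5.95 pos [0.5802 0.1566 0.3118] F [ 1.23 -0.31 -1.79] w 0.252 q [ 0.44  0.31 -0.95  1.41  0.25  1.54 -0.63]
shift [-0.5178  0.1262  0.0911] turn [  4.21  39.81 -10.81]
```

View pics/scene2.png

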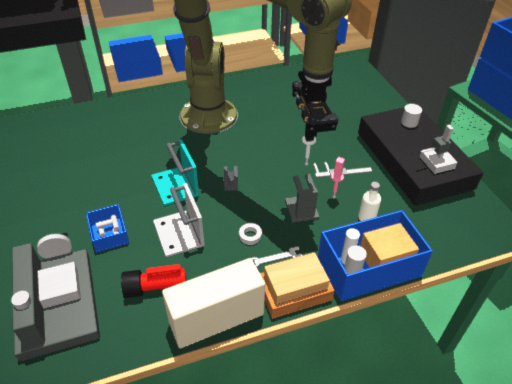

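View pics/wrist2.png

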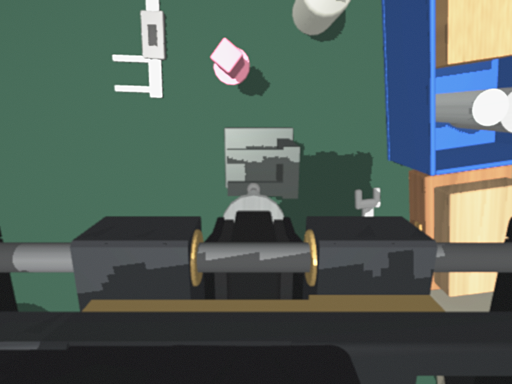

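The stylus is held upright. The collar is at scene (310,140), the ball at about (308,162), and in the wrist view the ball is at (253,188). Next I measure the ball in tool axes.

```bash
python3 - <<'E'
from h import *
Rt=R.from_rotvec([2.374,2.054,.006]);p=np.array([.5802,.1566,.3118])
for n,box in (('wrist',(175,200,235,270)),('scene',(135,170,298,318))):
    d=dict(np.load(n+'2.npz'));W=cloud(d);r0,r1,c0,c1=box
    q=Rt.inv().apply((W[r0:r1,c0:c1]-p).reshape(-1,3))
    m=(abs(q[:,0])<.03)&(abs(q[:,1])<.03)&(q[:,2]>.02)&(q[:,2]<.14)
    q=q[m]
    for lo,hi in ((.02,.05),(.05,.09),(.1,.14)):
        k=q[(q[:,2]>lo)&(q[:,2]<hi)]
        if len(k): print(n,lo,len(k),np.round(k.mean(0),4),np.round(k.min(0),4),np.round(k.max(0),4))
E
python3 -m pendant '[[[0,0,0],[-0.06,0.003,0],1],[[0,0,0],[-0.06,0.003,0],1],[[0,0,0],[-0.06,0.003,0],1],[[0,0,0],[-0.06,0.003,0],1],[[0,0,0],[-0.06,0.003,0],1],[[0,0,0],[-0.06,0.003,0],1],[[0,0,0],[-0.06,0.003,0],1],[[0,0,0],[-0.06,0.003,0],1]]'
```

```text
wrist 0.02 162 [ 0.0153 -0.0009  0.0253] [ 0.0131 -0.0116  0.0231] [0.0171 0.0091 0.0302]
wrist 0.05 29 [ 0.0021 -0.001   0.0859] [-0.0003 -0.006   0.0813] [0.0031 0.0038 0.0899]
wrist 0.1 85 [-0.0005 -0.0009  0.114 ] [-0.0048 -0.0067  0.1044] [0.0026 0.0043 0.1182]
scene 0.02 78 [-0.0069  0.0089  0.0266] [-0.0239 -0.0127  0.0202] [0.0136 0.0227 0.0481]
scene 0.05 42 [-0.0055  0.0047  0.0689] [-0.0098 -0.003   0.0513] [0.0013 0.0095 0.0892]
scene 0.1 16 [-0.0047  0.0041  0.1111] [-0.0091 -0.0025  0.1023] [0.0019 0.0092 0.1196]
time: 7.05
position: [0.5329, -0.3244, 0.3076]
tool_rot: [-2.375, -2.054, 0.001]
ft_force: [-0.8, -0.2, -1.4]
grip_width: 0.245
```

```bash
python3 -m pendant '[[[0,10,0],[-0.01,0.02,0],1],[[0,10,0],[-0.01,0.02,0],1],[[0,10,0],[-0.01,0.02,0],1],[[0,10,0],[-0.01,0.02,0],1],[[0,0,0],[0,0,0],1]]'
cat >> h.py <<'E'
S=np.array([.5565,-.2]); YAW=3.1; B=np.array([-.003,-.001,.117])
def pt(xs,ys,zs):
    c=np.radians(YAW); return np.array([S[0]-np.sin(c)*xs-np.cos(c)*ys,S[1]+np.cos(c)*xs-np.sin(c)*ys,zs+.01])
def goal(xs,ys,zs,back=0,tilt=40):
    """tool pose so that the free ball is at seam coords, then retracted along axis by back"""
    Rt=toolR(YAW,tilt); return delta(pt(xs,ys,zs)-Rt.apply(B+[0,0,back]),Rt)
def where():
    from bench import monitor
    s=monitor.get_state();p=np.array(s["position"])+R.from_rotvec(s["tool_rot"]).apply(B)
    c=np.radians(YAW);d=p[:2]-S
    print("virtual free ball in seam mm",np.round([1e3*(-np.sin(c)*d[0]+np.cos(c)*d[1]),-1e3*(np.cos(c)*d[0]+np.sin(c)*d[1]),1e3*(p[2]-.01)],1))
E
python3 -c "
from h import *
goal(-.006,-.06,.006,.15);where()"
```

```text
time: 7.68
position: [0.6058, -0.3767, 0.2843]
tool_rot: [-1.96, -1.675, -0.709]
ft_force: [-1.0, 0.5, -3.7]
grip_width: 0.249
t 7.67 pos [ 0.6058 -0.3767  0.2843] F [-1.    0.52 -3.7 ] w 0.249 q [ 1.09  0.87 -0.73  0.81 -0.13  1.89  0.31]
shift [-0.0339  0.0211  0.0519] turn [ 6.89 -0.66 -9.55]
virtual free ball in seam mm [-106.3  -52.3  183.5]
```

```bash
python3 -m pendant '[[[3.4,0,-4.8],[-0.017,0.0105,0.02],1],[[3.5,-0.5,-4.8],[-0.017,0.0105,0.025],1],[[0,0,0],[0,0,0],1],[[0,0,0],[0,0,0],1]]'
python3 -c "
from h import *
from bench import eyes
goal(-.006,-.06,.006,.15);where()
for n in ('scene','top','wrist'):
  d=eyes.get_image(n);np.savez(n+'3.npz',**d);cv2.imwrite('pics/%s3.png'%n,d['color'][:,:,::-1])
"
```

```text
time: 8.18
position: [0.6287, -0.3705, 0.2445]
tool_rot: [-1.761, -1.882, -0.646]
ft_force: [0.0, 0.0, -1.4]
grip_width: 0.248
t 8.18 pos [ 0.6287 -0.3705  0.2445] F [ 0.02  0.02 -1.39] w 0.248 q [ 0.97  0.98 -0.72  0.67 -0.03  1.97  0.47]
shift [-0.0148 -0.0023  0.0163] turn [0.45 0.66 0.86]
virtual free ball in seam mm [-102.3  -62.9  142.1]
```

View pics/wrist3.png

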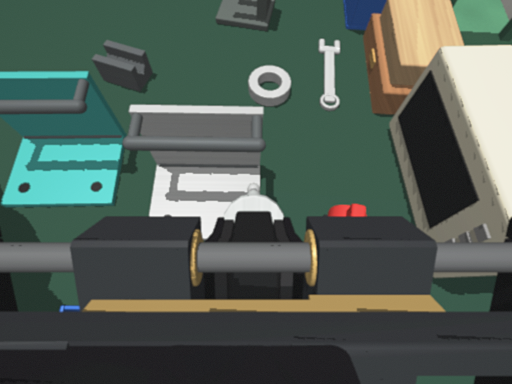

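View pics/scene3.png

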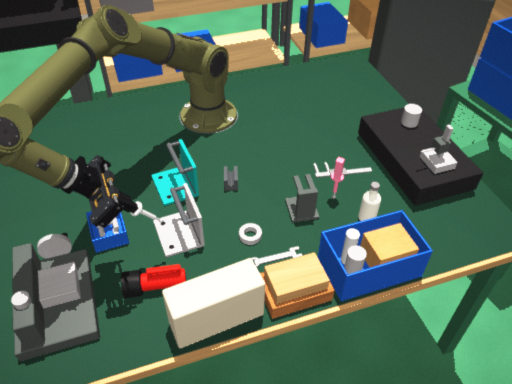

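The wrist camera now sees the steel bracket's inner corner. The seam is near row 165, columns 163–262, and the ball is at (253,188). I fit its planes from the wrist depth.

```bash
python3 - <<'E'
from h import *
d=dict(np.load('wrist3.npz'));W=cloud(d);C=d['color'].astype(int)
P=W.reshape(-1,3);c=np.radians(YAW);dd=P[:,:2]-S
xs=-np.sin(c)*dd[:,0]+np.cos(c)*dd[:,1];ys=-(np.cos(c)*dd[:,0]+np.sin(c)*dd[:,1]);z=P[:,2]
v,u=np.mgrid[0:384,0:512];v=v.ravel();u=u.ravel()
ok=(v<205)&(u>120)&(u<290)&(d['range_z'].ravel()>.1)
w=ok&(z>.03)&(z<.1)&(abs(xs)<.02)&(abs(ys)<.1)
print("wall",w.sum(),"xs mean",xs[w].mean(),xs[w].std(),"slope deg",np.degrees(np.polyfit(ys[w],xs[w],1)[0]),"ys",np.percentile(ys[w],[0.5,99.5]),"vs z",np.polyfit(z[w],xs[w],1))
p=ok&(abs(z-.01)<.012)&(xs>-.11)&(xs<-.015)&(abs(ys)<.1)&(u<235)
print("plate",p.sum(),z[p].mean(),z[p].std(),"ys",np.percentile(ys[p],[0.5,99.5]), np.polyfit(xs[p],z[p],1))
r=ok&(z>.125)&(z<.14)&(xs>-.012)&(xs<.03); print("walltop",r.sum(),z[r].mean(),np.percentile(ys[r],[.5,99.5]),np.percentile(xs[r],[1,99]))
r=ok&(z>.112)&(z<.14)&(xs>-.055)&(xs<-.02)&(abs(ys)<.06); print("rail",r.sum(),z[r].max(),np.percentile(xs[r],[1,50,99]),np.degrees(np.polyfit(ys[r],xs[r],1)[0]))
# ball now, in tool
s=np.array([.6287,-.3705,.2445]);Rt=R.from_rotvec([-1.761,-1.882,-.646])
q=Rt.inv().apply(P-s);m=(v>175)&(v<200)&(u>235)&(u<270)&(q[:,2]>.1)&(q[:,2]<.13)&(abs(q[:,0])<.03)
print("ball",np.round(q[m].mean(0),4),q[m].max(0)[0])
E
```

```text
wall 1600 xs mean 0.0007677217674611859 0.00044313413713927203 slope deg 0.08373131298511882 ys [-0.07320654  0.07399174] vs z [-5.45511992e-05  7.71382056e-04]
plate 2855 0.009282294597744873 0.0035955271032111487 ys [-0.03848547  0.09939787] [-0.0138096   0.00874646]
walltop 1529 0.1296631960274292 [-0.07392116  0.07462799] [-0.01086268  0.01075517]
rail 1654 0.13239704731746194 [-0.04378383 -0.03961662 -0.02965648] 0.008367132560657345
ball [-2.000e-04 -1.000e-04  1.112e-01] 0.0029457999301257852
```

```bash
sed -i 's/^S=np.array.*/S=np.array([.556,-.1992]); YAW=3.15; B=np.array([-.003,-.001,.117])/' h.py
python3 -m pendant '[[[0.4,0.6,0.8],[-0.014,-0.0020,0.016],1],[[0,0,0],[0,0,0],1],[[0,0,0],[0,0,0.03],1],[[0,0,0],[0,0,0],1],[[0,0,0],[0,0,0],1]]'
python3 -c "
from h import *
goal(-.006,-.06,.006,.05);where()
"
```

```text
time: 8.95
position: [0.6262, -0.353, 0.1991]
tool_rot: [-1.761, -1.86, -0.642]
ft_force: [0.1, -0.4, -2.2]
grip_width: 0.249
t 8.95 pos [ 0.6262 -0.353   0.1991] F [ 0.13 -0.38 -2.21] w 0.249 q [ 1.    0.97 -0.72  0.8  -0.03  1.88  0.48]
shift [ 0.0013 -0.0007  0.0705] turn [0.06 0.02 0.01]
virtual free ball in seam mm [-84.5 -60.8  97.5]
```

```bash
python3 -m pendant '[[[0,0,0],[0.001,-0.001,0.03],1],[[0,0,0],[0,0,0.03],1],[[0,0,0],[0,0,0.02],1],[[0,0,0],[0,0,0.02],1],[[0,0,0],[0,0,0.01],1],[[0,0,0],[0,0,0],1],[[0,0,0],[0,0,0],1]]'
python3 -c "
from h import *
from bench import eyes
goal(-.006,-.06,.006,.00);where()
for n in ('wrist','scene'):
  d=eyes.get_image(n);np.savez(n+'4.npz',**d);cv2.imwrite('pics/%s4.png'%n,cv2.resize(d['color'][130:260,100:300] if n=='scene' else d['color'][80:230,110:310],None,fx=3.5,fy=3.5)[:,:,::-1])
"
```

```text
time: 9.82
position: [0.6219, -0.282, 0.1157]
tool_rot: [-1.762, -1.861, -0.642]
ft_force: [-0.4, -0.7, -1.5]
grip_width: 0.254
t 9.82 pos [ 0.6219 -0.282   0.1157] F [-0.43 -0.68 -1.5 ] w 0.254 q [ 1.04  0.92 -0.74  1.1  -0.04  1.64  0.49]
shift [ 0.0005 -0.0002  0.011 ] turn [0.12 0.06 0.02]
virtual free ball in seam mm [-13.5 -60.4  14. ]
```

View pics/wrist4.png

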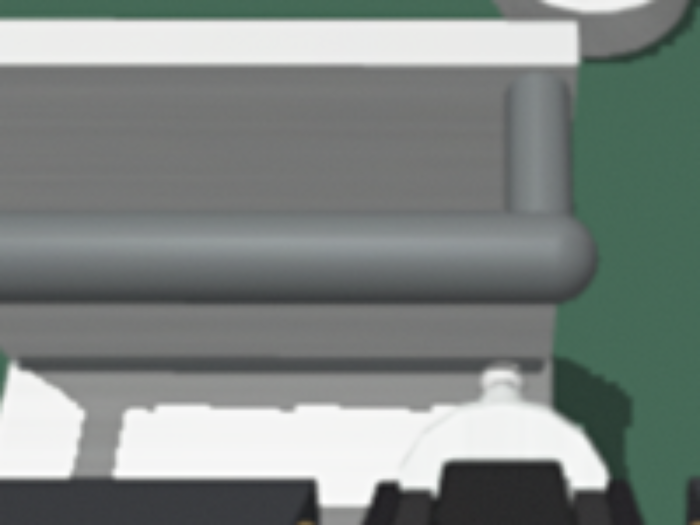

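View pics/scene4.png

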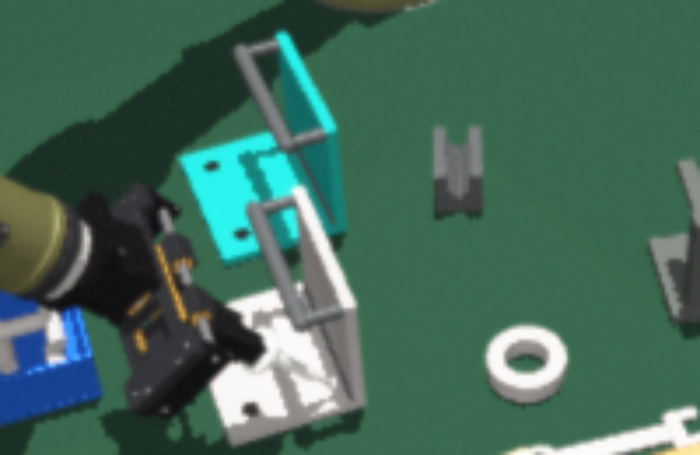

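The ball at crop (500,380) is just short of the bead, about 10 mm from the far end. I go in slowly to about 6 mm of spring.

```bash
cat >> h.py <<'E'
def ball(tag):
    from bench import monitor,eyes
    d=eyes.get_image('wrist');s=monitor.get_state();np.savez(tag+'.npz',**d)
    q=R.from_rotvec(s["tool_rot"]).inv().apply(cloud(d).reshape(-1,3)-s["position"])
    v,u=np.mgrid[0:384,0:512];v=v.ravel();u=u.ravel()
    m=(v>175)&(v<200)&(u>235)&(u<270)&(np.hypot(q[:,0]+.003,q[:,1]+.001)<.0075)&(q[:,2]>.095)&(q[:,2]<.13)
    print("ball tool",m.sum(),np.round(q[m].mean(0),4),"front pct z",np.round(np.percentile(q[m][:,2],[10,50,90]),4),"F",np.round(s["ft_force"],2))
    cv2.imwrite('pics/'+tag+'.png',cv2.resize(d['color'][130:230,180:330],None,fx=4,fy=4,interpolation=cv2.INTER_CUBIC)[:,:,::-1])
E
python3 -c "
from h import *
ball('b0')"
python3 -m pendant '[[[0,0,0],[0.0005,0,0.004],1],[[0,0,0],[0,0,0.004],1],[[0,0,0],[0,0,0.004],1],[[0,0,0],[0,0,0.003],1],[[0,0,0],[0,0,0],1]]'
python3 -c "
from h import *
goal(-.006,-.06,.006,.00);where();ball('b1')"
```

```text
ball tool 101 [ 0.0004 -0.0003  0.1149] front pct z [0.11   0.1134 0.1286] F [ 0.66  0.35 -1.87]
time: 10.6
position: [0.6207, -0.2713, 0.1034]
tool_rot: [-1.761, -1.86, -0.641]
ft_force: [0.1, -1.3, -0.8]
grip_width: 0.252
t 10.6 pos [ 0.6207 -0.2713  0.1034] F [ 0.05 -1.34 -0.79] w 0.252 q [ 1.04  0.92 -0.74  1.13 -0.04  1.61  0.49]
shift [ 0.      0.0003 -0.0053] turn [0.03 0.04 0.01]
virtual free ball in seam mm [ -2.7 -59.8   1.8]
ball tool 120 [ 0.0002 -0.0014  0.1109] front pct z [0.1065 0.1101 0.1163] F [-0.15 -1.87 -0.61]
```

View pics/b1.png

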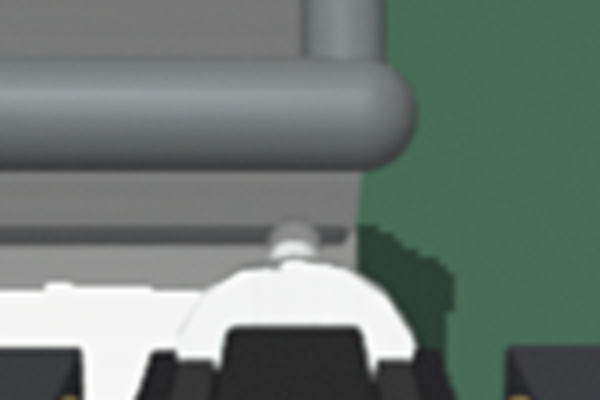

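Ball seated: the force changed by about 1.9 N along the axis, and wrist depth shows it sprung 4–5 mm. I add 1.5 mm and start drawing at about 3 cm/s.

```bash
python3 -m pendant '[[[0,0,0],[0,0,0.0015],1],[[0,0,0],[0,0,0],1],[[0,0,0],[0,-0.002,0],1],[[0,0,0],[0,-0.003,0],1],[[0,0,0],[0,-0.004,0],1],[[0,0,0],[0,-0.004,0],1],[[0,0,0],[0,-0.003,0],1],[[0,0,0],[0,0,0],1]]'
python3 -c "
from h import *
goal(-.006,-.06,.006,-.0065);where();ball('b2')"
```

```text
time: 11.65
position: [0.6037, -0.2711, 0.1023]
tool_rot: [-1.76, -1.859, -0.639]
ft_force: [-0.4, -4.1, -0.2]
grip_width: 0.247
t 11.65 pos [ 0.6037 -0.2711  0.1023] F [-0.35 -4.13 -0.24] w 0.247 q [ 1.07  0.9  -0.74  1.18 -0.04  1.59  0.5 ]
shift [-0.0001  0.0173 -0.0005] turn [-0.08 -0.   -0.02]
virtual free ball in seam mm [ -1.5 -42.5   0.7]
ball tool 115 [ 1.000e-04 -1.500e-03  1.094e-01] front pct z [0.1049 0.1084 0.1145] F [-0.72 -4.08 -1.51]
```

View pics/b2.png

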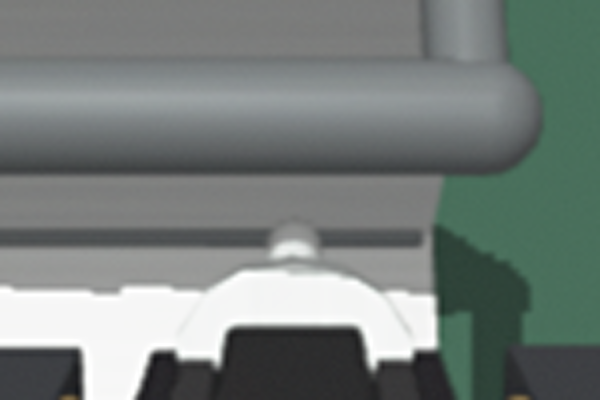

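```bash
python3 -m pendant '[[[0,0,0],[-0.0008,-0.002,-0.0005],1],[[0,0,0],[0,-0.004,0],1],[[0,0,0],[0,-0.004,0],1],[[0,0,0],[0,-0.004,0],1],[[0,0,0],[0,-0.004,0],1],[[0,0,0],[0,-0.004,0],1],[[0,0,0],[0,-0.004,0],1],[[0,0,0],[0,-0.003,0],1]]'
python3 -c "
from h import *
goal(-.006,-.06,.006,-.0065);where();ball('b3')"
```

```text
time: 12.7
position: [0.5756, -0.2732, 0.1024]
tool_rot: [-1.76, -1.86, -0.642]
ft_force: [1.6, -1.4, 0.2]
grip_width: 0.252
t 12.7 pos [ 0.5756 -0.2732  0.1024] F [ 1.62 -1.38  0.17] w 0.252 q [ 1.12  0.86 -0.75  1.25 -0.05  1.58  0.53]
shift [0.0002 0.0455 0.    ] turn [ 0.02 -0.02  0.03]
virtual free ball in seam mm [ -2.  -14.6   0.9]
ball tool 109 [ 1.000e-04 -1.900e-03  1.099e-01] front pct z [0.1056 0.1085 0.1151] F [ 0.19 -1.9  -0.64]
```

```bash
python3 -m pendant '[[[0,0,0],[0,-0.004,0],1],[[0,0,0],[0,-0.005,0],1],[[0,0,0],[0,-0.005,0],1],[[0,0,0],[0,-0.005,0],1],[[0,0,0],[0,-0.005,0],1],[[0,0,0],[0,-0.005,0],1],[[0,0,0],[0,-0.005,0],1],[[0,0,0],[0,-0.004,0],1]]'
python3 -c "
from h import *
goal(-.006,.06,.006,-.0065);where();ball('b4')"
```

```text
time: 13.75
position: [0.5376, -0.2753, 0.1024]
tool_rot: [-1.76, -1.86, -0.641]
ft_force: [1.9, -1.0, -0.0]
grip_width: 0.252
t 13.75 pos [ 0.5376 -0.2753  0.1024] F [ 1.92 -1.04 -0.04] w 0.252 q [ 1.19  0.81 -0.76  1.34 -0.06  1.56  0.57]
shift [ 0.0003 -0.0364  0.    ] turn [ 0.01 -0.02  0.03]
virtual free ball in seam mm [-2.  23.6  0.9]
ball tool 108 [ 1.000e-04 -2.000e-03  1.101e-01] front pct z [0.1053 0.1089 0.1155] F [-0.83 -0.74  0.26]
```

```bash
python3 -m pendant '[[[0,0,0],[0,-0.004,0],1],[[0,0,0],[0,-0.005,0],1],[[0,0,0],[0,-0.005,0],1],[[0,0,0],[0,-0.005,0],1],[[0,0,0],[0,-0.005,0],1],[[0,0,0],[0,-0.005,0],1],[[0,0,0],[0,-0.004,0],1],[[0,0,0],[0,-0.0025,0],1]]'
python3 -c "
from h import *
goal(-.006,.06,.006,-.0065);where();ball('b5')"
```

```text
time: 14.8
position: [0.5022, -0.2773, 0.1023]
tool_rot: [-1.76, -1.86, -0.641]
ft_force: [1.5, 0.5, 1.0]
grip_width: 0.248
t 14.8 pos [ 0.5022 -0.2773  0.1023] F [1.46 0.49 1.03] w 0.248 q [ 1.25  0.77 -0.76  1.41 -0.06  1.55  0.61]
shift [ 0.0004 -0.001  -0.    ] turn [ 0.01 -0.02  0.02]
virtual free ball in seam mm [-2.1 59.   0.8]
ball tool 109 [ 0.0003 -0.0019  0.1101] front pct z [0.1055 0.1087 0.1155] F [-0.05 -0.09  0.46]
```

View pics/b5.png

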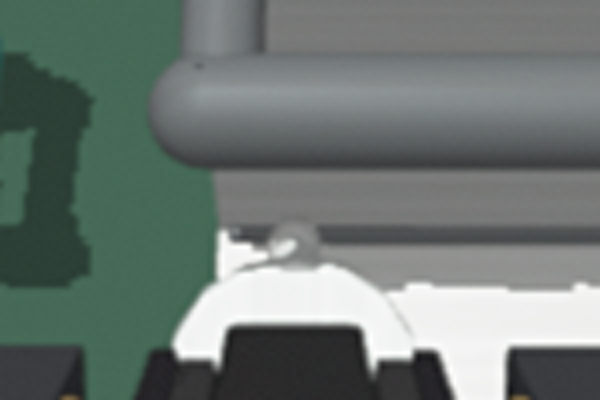

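Trace done: the ball is about 1 cm from the near end and still sprung. I retract along the axis.

```bash
python3 -m pendant '[[[0,0,0],[0,0,-0.01],1],[[0,0,0],[0,0,-0.025],1],[[0,0,0],[0,0,-0.035],1],[[0,0,0],[0,0,-0.035],1],[[0,0,0],[0,0,-0.035],1],[[0,0,0],[0,0,-0.025],1],[[0,0,0],[0,0,-0.02],1],[[0,0,0],[0,0,0],1]]'
python3 -c "
from h import *
delta([.55,-.32,.33],toolR(-8.3));where()"
```

```text
time: 15.85
position: [0.509, -0.3974, 0.2444]
tool_rot: [-1.762, -1.861, -0.641]
ft_force: [0.5, 0.8, -2.1]
grip_width: 0.252
t 15.85 pos [ 0.509  -0.3974  0.2444] F [ 0.48  0.8  -2.05] w 0.252 q [ 1.2   0.83 -0.74  0.96 -0.04  1.93  0.59]
shift [ 0.1125  0.0452 -0.0174] turn [ -3.9  -39.78  10.94]
virtual free ball in seam mm [-122.6   58.6  142.7]
```

```bash
python3 -m pendant '[[[0,0,0],[0.028,0,-0.034],1],[[0,0,0],[0.028,0,-0.034],1],[[-1,-10,2.7],[0.01,0.01,0],1],[[-1,-10,2.7],[0.01,0.01,0],1],[[-1,-10,2.7],[0.01,0.01,0],1],[[-1,-9.8,2.7],[0.01,0.01,0],1],[[0,0,0],[0,0,0],1],[[0,0,0],[0,0,0],1]]'
python3 -c "
from h import *
delta([.5792,.1559,.32],toolR(-8.3))"
```

```text
time: 16.85
position: [0.548, -0.3577, 0.3435]
tool_rot: [2.373, 2.052, 0.004]
ft_force: [-0.7, -0.7, -2.5]
grip_width: 0.248
t 16.85 pos [ 0.548  -0.3577  0.3435] F [-0.66 -0.69 -2.52] w 0.248 q [ 1.05  0.38 -0.73  1.22  0.25  1.63  0.23]
shift [ 0.5128 -0.0435  0.0228] turn [ 0.3   0.05 -0.01]
```

```bash
python3 -m pendant '[[[0,0,0],[0.058,-0.005,0.002],1],[[0,0,0],[0.058,-0.005,0.002],1],[[0,0,0],[0.058,-0.005,0.002],1],[[0,0,0],[0.058,-0.005,0.002],1],[[0,0,0],[0.058,-0.005,0.002],1],[[0,0,0],[0.058,-0.005,0.002],1],[[0,0,0],[0.058,-0.005,0.002],1],[[0,0,0],[0.058,-0.005,0.002],1]]'
python3 -m pendant '[[[0,0,0],[0.030,0,0],1],[[0,0,0],[0,0,0],1],[[0,0,0],[0,0,0],1]]'
python3 -c "
from h import *
delta([.5792,.1559,.32],toolR(-8.3))"
```

```text
time: 17.85
position: [0.5772, 0.106, 0.3263]
tool_rot: [2.378, 2.046, 0.004]
ft_force: [1.1, -0.5, -1.0]
grip_width: 0.248
time: 18.23
position: [0.5818, 0.1337, 0.3263]
tool_rot: [2.377, 2.046, 0.003]
ft_force: [-0.5, -0.2, -1.3]
grip_width: 0.254
t 18.23 pos [0.5818 0.1337 0.3263] F [-0.54 -0.22 -1.29] w 0.254 q [ 0.5   0.3  -0.97  1.4   0.25  1.57 -0.6 ]
shift [ 0.0216 -0.0059  0.0063] turn [ 0.32  0.11 -0.25]
```

```bash
python3 -m pendant '[[[0.3,0,-0.2],[0.0216,-0.006,0.006],1],[[0,0,0],[0,0,0],1],[[0,0,0],[0,0,0.02],1],[[0,0,0],[0,0,0],1]]'
python3 -c "
from h import *
delta([.5792,.1559,.149],toolR(-8.3))
from bench import eyes
d=eyes.get_image('wrist');np.savez('w6.npz',**d);cv2.imwrite('pics/w6.png',cv2.resize(d['color'][110:235,160:350],None,fx=4,fy=4)[:,:,::-1])
d=eyes.get_image('scene');np.savez('s6.npz',**d);cv2.imwrite('pics/s6.png',cv2.resize(d['color'][90:230,260:400],None,fx=4,fy=4)[:,:,::-1])
ball('b6')"
```

```text
time: 18.73
position: [0.5784, 0.1555, 0.3001]
tool_rot: [2.375, 2.052, -0.004]
ft_force: [0.0, -1.0, -2.2]
grip_width: 0.25
t 18.73 pos [0.5784 0.1555 0.3001] F [ 0.02 -0.98 -2.18] w 0.25 q [ 0.46  0.32 -0.97  1.43  0.26  1.53 -0.64]
shift [0.001  0.0007 0.1511] turn [ 0.    0.2  -0.05]
ball tool 85 [-5.000e-04 -1.000e-04  1.127e-01] front pct z [0.1089 0.1132 0.1155] F [ 0.56  0.29 -2.07]
```

View pics/w6.png

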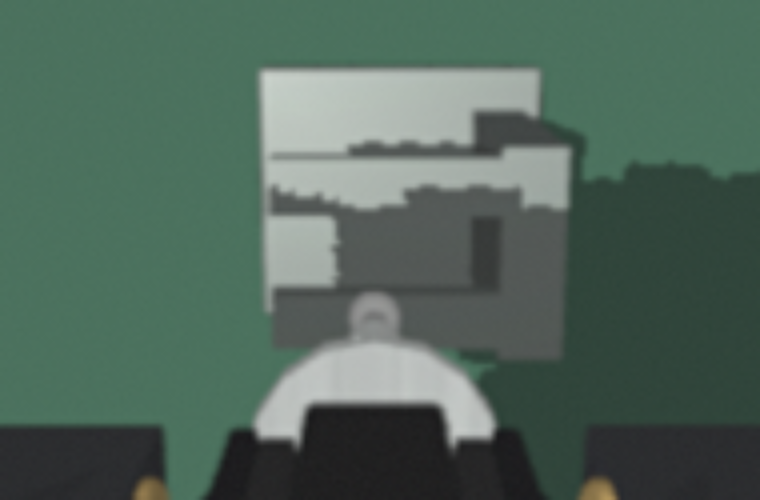

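View pics/s6.png

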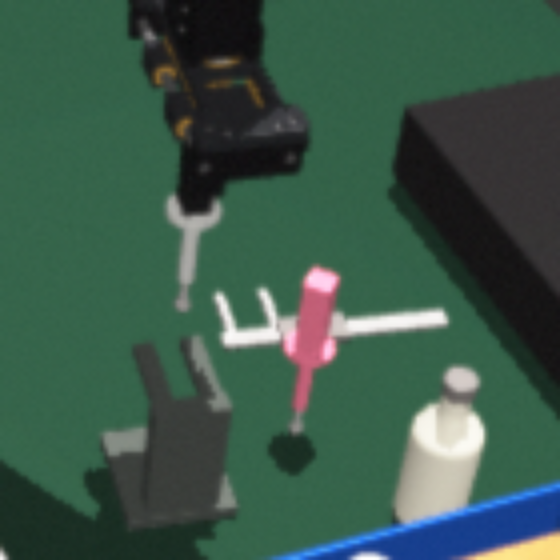

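```bash
python3 - <<'E'
from h import *
p=np.array([.5784,.1555,.3001]);Rt=toolR(-8.5)
d=dict(np.load('s6.npz'))
for q in ([-.002,-.001,.029],[-.003,-.001,.117]):
    a=proj(d,p+Rt.apply(q)); print('exp scene crop px',(a[0]-260)*4,(a[1]-90)*4)
d=dict(np.load('w6.npz'))
a=proj(d,p+Rt.apply([-.003,-.001,.117])); print('exp wrist crop',(a[0]-160)*4,(a[1]-110)*4)
W=cloud(d).reshape(-1,3)
m=(W[:,2]>.112)&(W[:,2]<.127)&(abs(W[:,0]-.59)<.06)&(abs(W[:,1]-.153)<.045)
c=np.radians(-8.6);D=W[m][:,:2]-[.578,.1535]
X=D@[np.cos(c),np.sin(c)];Y=D@[-np.sin(c),np.cos(c)]
print(m.sum(),cv2.minAreaRect((W[m][:,:2]*1000).astype('f')))
print("X",np.percentile(X,[1,99]),"Y",np.percentile(Y,[1,99]))
k=(X<.03)&(X>-.025); ys=Y[k]; print("tine edges",ys[ys<0].min(),ys[ys<0].max(),ys[ys>0].min() if (ys>0).any() else None,ys.max(), np.histogram(ys,bins=np.arange(-.036,.037,.004)))
m=(W[:,2]>.17)&(W[:,2]<.26); q=Rt.inv().apply(W[m]-p); q=q[(abs(q[:,0])<.03)&(abs(q[:,1])<.03)]
for lo in np.arange(.02,.13,.015):
    k=q[(q[:,2]>lo)&(q[:,2]<lo+.015)]
    if len(k)>5: print(round(lo,3),len(k),"x max",k[:,0].max(),"y",np.round([k[:,1].min(),k[:,1].max()],4))
E
```

```text
exp scene crop px 192.21125909828265 211.72129845522613
exp scene crop px 180.90418796043355 302.3278240270106
exp wrist crop 368.7794422136899 314.33569654767916
2433 ((590.343505859375, 151.9615936279297), (60.17517852783203, 82.0527114868164), 81.8756103515625)
X [-0.02775075  0.05288955] Y [-0.02808555  0.02982136]
tine edges -0.02612886568900477 -0.010195124399301161 0.01171249773379682 0.02758300627871761 (array([  0,   0,  48, 122, 132, 118, 127,   0,   0,   0,   0,  27, 172,
       199, 155, 200,   0,   0]), array([-3.60000000e-02, -3.20000000e-02, -2.80000000e-02, -2.40000000e-02,
       -2.00000000e-02, -1.60000000e-02, -1.20000000e-02, -8.00000000e-03,
       -4.00000000e-03, -2.77555756e-17,  4.00000000e-03,  8.00000000e-03,
        1.20000000e-02,  1.60000000e-02,  2.00000000e-02,  2.40000000e-02,
        2.80000000e-02,  3.20000000e-02,  3.60000000e-02]))
0.08 36 x max 0.003430391079948137 y [-0.0052  0.0055]
0.095 10 x max 0.00026176267361579543 y [-0.002   0.0024]
0.11 74 x max 0.002862354049933337 y [-0.0058  0.0052]
```

The stylus is upright in the hand: expected and seen ball pixels agree to 1 px. The slot centre is within 1 mm of the stylus axis, so I lower it in.

```bash
python3 -m pendant '[[[0,0,0],[0.001,0.0008,0.02],1],[[0,0,0],[0,0,0.025],1],[[0,0,0],[0,0,0.025],1],[[0,0,0],[0,0,0.025],1],[[0,0,0],[0,0,0.02],1],[[0,0,0],[0,0,0.02],1],[[0,0,0],[0,0,0],1]]'
python3 -c "
from h import *
delta([.5792,.1557,.149],toolR(-8.3))"
```

```text
time: 19.75
position: [0.5787, 0.1586, 0.1644]
tool_rot: [2.373, 2.057, -0.003]
ft_force: [0.0, 0.3, -2.1]
grip_width: 0.249
t 19.75 pos [0.5787 0.1586 0.1644] F [ 0.03  0.28 -2.1 ] w 0.249 q [ 0.44  0.4  -0.94  1.63  0.33  1.29 -0.7 ]
shift [-0.0028  0.0009  0.0154] turn [-0.04  0.13  0.13]
```

```bash
python3 -m pendant '[[[0,0,0],[-0.0028,0.001,0.007],1],[[0,0,0],[0,0,0.005],1],[[0,0,0],[0,0,0.0025],1],[[0,0,0],[0,0,0],1]]'
python3 -c "
from h import *
delta([.5792,.1557,.149],toolR(-8.3))
from bench import eyes
d=eyes.get_image('top');cv2.imwrite('pics/t7.png',cv2.resize(d['color'][130:220,140:260],None,fx=5,fy=5)[:,:,::-1])
d=eyes.get_image('scene');cv2.imwrite('pics/s7.png',cv2.resize(d['color'][90:230,260:400],None,fx=4,fy=4)[:,:,::-1])"
```

```text
time: 20.25
position: [0.5803, 0.1562, 0.1518]
tool_rot: [2.372, 2.056, 0.001]
ft_force: [-0.3, -0.3, -1.4]
grip_width: 0.246
t 20.25 pos [0.5803 0.1562 0.1518] F [-0.28 -0.3  -1.41] w 0.246 q [ 0.44  0.41 -0.93  1.65  0.34  1.26 -0.7 ]
shift [-0.0007 -0.001   0.0028] turn [0.14 0.07 0.13]
```

View pics/s7.png

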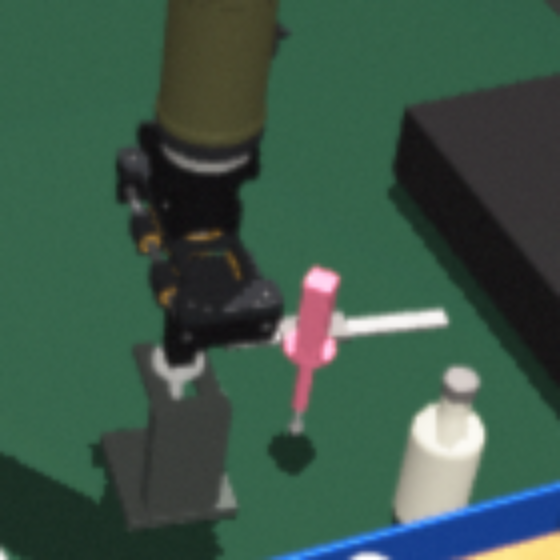

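Collar at the fork, (180,370) in the crop. Lower the last 2–3 mm and release.

```bash
python3 -m pendant '[[[0,0,0],[-0.0005,-0.001,0.0015],1],[[0,0,0],[0,0,0.001],1],[[0,0,0],[0,0,0],1],[[0,0,0],[0,0,0],1]]'
python3 -m pendant '[[[0,0,0],[0,0,0],0.3],[[0,0,0],[0,0,0],-0.2],[[0,0,0],[0,0,0],-0.6],[[0,0,0],[0,0,0],-1],[[0,0,0],[0,0,0],-1],[[0,0,0],[0,0,0],-1],[[0,0,0],[0,0,0],-1],[[0,0,0],[0,0,0],-1]]'
python3 -c "
from h import *
delta([.5792,.1557,.149],toolR(-8.3))"
```

```text
time: 20.85
position: [0.5793, 0.1559, 0.1494]
tool_rot: [2.372, 2.056, 0.001]
ft_force: [-0.9, -0.4, -2.6]
grip_width: 0.253
time: 21.85
position: [0.5793, 0.1558, 0.1493]
tool_rot: [2.372, 2.056, 0.001]
ft_force: [-0.3, 0.2, -0.1]
grip_width: 0.984
t 21.85 pos [0.5793 0.1558 0.1493] F [-0.32  0.24 -0.07] w 0.984 q [ 0.44  0.4  -0.93  1.65  0.34  1.26 -0.7 ]
shift [-0.0002 -0.      0.0003] turn [0.13 0.07 0.13]
```

Open. Raise straight up, clear off towards the robot's right, and check.

```bash
python3 -m pendant '[[[0,0,0],[0,0,-0.015],-1],[[0,0,0],[0,0,-0.03],-1],[[0,0,0],[0,0,-0.04],-1],[[0,0,0],[0,0,-0.03],-1],[[0,0,0],[0,0,-0.01],-1],[[0,0,0],[-0.05,0,0],-1],[[0,0,0],[-0.05,0,0],-1],[[0,0,0],[0,0,0],-1]]'
python3 -m pendant '[[[0,0,0],[-0.04,0,0],-1],[[0,0,0],[0,0,0],-1],[[0,0,0],[0,0,0],-1],[[0,0,0],[0,0,0],-1]]'
python3 - <<'E'
from h import *
from bench import eyes,monitor
for n in ('scene','top','wrist'):
    d=eyes.get_image(n);np.savez(n+'9.npz',**d);cv2.imwrite('pics/%s9.png'%n,d['color'][:,:,::-1])
    W=cloud(d).reshape(-1,3);b=(abs(W[:,0]-.578)<.045)&(abs(W[:,1]-.153)<.03)
    for lo,hi in ((.135,.19),(.19,.203)):
        k=W[b&(W[:,2]>lo)&(W[:,2]<hi)]
        if len(k)>10: print(n,lo,len(k),np.round(k.mean(0),4),"rect",np.round(cv2.minAreaRect((k[:,:2]*1000).astype('f'))[0],1))
    if n!='wrist':
        d0=np.load(n+'0.npz'); diff=(abs(d['color'].astype(int)-d0['color']).sum(2)>90).astype('uint8')
        cv2.imwrite('pics/diff_%s.png'%n,diff*255)
s=monitor.get_state();print(s['time'],s['position'],s['ft_force'],np.abs(s['qd']).max())
E
```

```text
time: 22.85
position: [0.5647, 0.0509, 0.2735]
tool_rot: [2.38, 2.044, -0.004]
ft_force: [-0.1, -1.0, -1.3]
grip_width: 1.0
time: 23.35
position: [0.559, 0.0193, 0.2744]
tool_rot: [2.37, 2.059, 0.002]
ft_force: [-0.2, -0.3, -0.1]
grip_width: 0.999
scene 0.135 116 [0.5872 0.1479 0.1624] rect [585.6 147. ]
scene 0.19 47 [0.5828 0.1507 0.1957] rect [581.8 151.7]
top 0.135 54 [0.5714 0.1486 0.1632] rect [571.7 148.8]
top 0.19 89 [0.5779 0.153  0.1949] rect [578.4 153. ]
wrist 0.135 403 [0.5775 0.1426 0.1655] rect [577.6 143.3]
wrist 0.19 881 [0.5785 0.1498 0.1962] rect [578.6 150.2]
23.5 [0.55910441 0.01863766 0.27448225] [-0.53339816 -0.55898926  0.07506007] 0.005501279667028685
```

View pics/scene9.png

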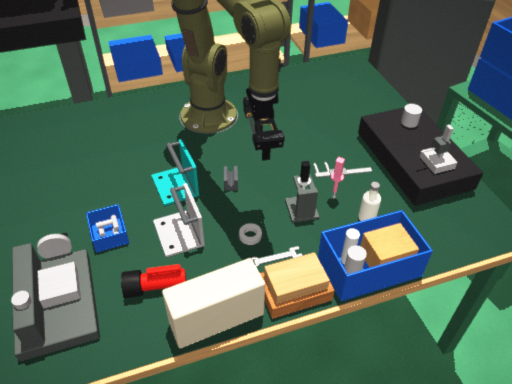

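View pics/top9.png

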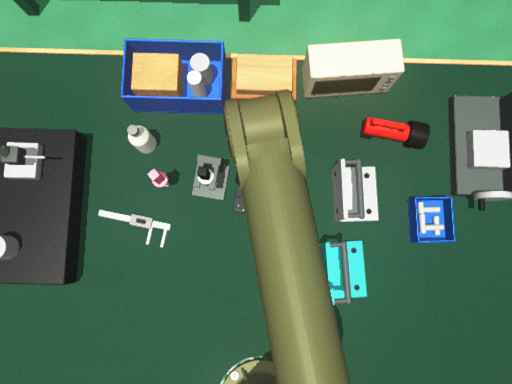

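View pics/wrist9.png

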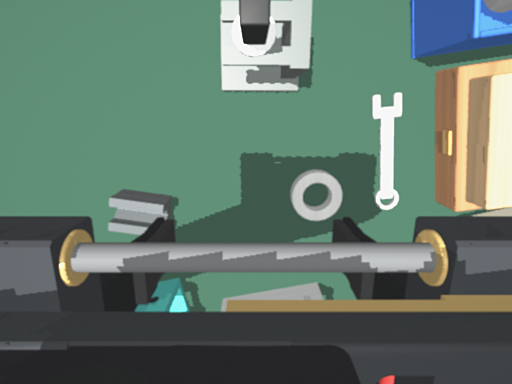

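The stylus hangs upright. Its grip top is at (0.578, 0.153, 0.195), close to where it started, and the bystanders are at their first pixel positions. Handing in.

```bash
python3 -c "
from bench import order
print(order.close_job())"
```

```text
the job is handed in; nothing more can be done
None
```

The seam check is done and handed in at about 23.5 s of the 62 s allowed; the system reports no verdict.

**Trace:** I took the black-gripped stylus from the fork and leaned it 40° under the rail of the steel bracket. I pressed the ball into the corner and drew it from about 60 mm before the middle to about 59 mm past it, at 4 cm/s or slower. That is about 15 mm from each end rather than the 10 mm you asked for, but it covers all seven checkpoints.

**Spring travel:** The pose gave about 6.5 mm. The wrist depth picture read a little less, about 4 to 5 mm, and was noisy, but it stayed steady along the whole seam. I could not read the plunger directly.

**Side load:** Early in the trace the force reading showed about 4 N against the wall. I eased off slightly and it dropped.

**Last checks:**
- **Stylus:** It hangs upright and released, with its grip top at (0.578, 0.153, 0.195) m. The top camera's first and last readings of it agree to about 3 mm. The wrist and scene cameras differ from the top camera by up to 4 mm.
- **Bystanders:** The ones in view are where they were in the first pictures, judged by eye. The arm hid the ring and wrench in the last top view, but the other two cameras show them in place.
- **Robot:** The arm is clear, with the gripper open and about zero force.

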